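Burnish the gilded seam of an arched back plate

ROBOT

A 6-joint arm with a two-finger parallel gripper is mounted at the origin on the work surface. World frame = base frame: x ahead of the robot, y to its left, z up, the work surface at z = 0. Lengths are in m, angles in rad, forces in N, time in s.
With the tool pointing down it reaches from about 0.35 to 0.975 m from the base axis. Payload 4.9 kg.
Tool frame: the origin (TCP) lies at the very end of the fingers, on their centre line; the grasp point (between the pads) lies 19 mm behind it (ctrl.grip_point_offset is the distance from the TCP to the grasp point, in m); z points along the fingers, y is the line along which they close (so a half turn about z gives the same grasp; the last joint's range is limited). The gripper opens to 85 mm and grips with 20 to 120 N. Pads are 22 mm wide; open, the fingers measure 114 mm over their backs; the gripper's body (76 mm by 85 mm) begins 54 mm behind the grasp point. The pads swing forward as they close: fully open they stand 13 mm farther back than shut.
Start: joints at [-1.277, 0.053, 1.613, -0, 1.476, -0.119], TCP at [0.251, -0.572, 0.231] pointing down, gripper open.
Joint ranges: [-3.01, 3.01], [-1.01, 2.22], [0.06, 2.58], [-1.02, 4.17], [0.09, 2.62], [-3.14, 3.14]. Speed limits (rad/s): [2.57, 2.57, 3.14, 3.14, 3.14, 3.14].

INTERFACE

Orientations are given as a rotation vector (axis times angle).
In Python, from station import ctrl gives the robot as it stands.
- The arm moves only by the tool send_rows, never from a script. Its argument "rows" is a list of rows, each a list of 3 entries, a list of its own where there are three numbers: the finger opening in cm, from 0 to 8.54, then the shift along the tool's x, y, z in cm, then the turn about the tool's z in degrees. A call has 1 to 10 rows; each row shifts and turns the commanded pose from where the row before left it, along the tool's axes as they then stand; what a row does not reach is not made up. A row lasts 1/8 s, in which the tool goes at most 62.5 mm and 10.7 degrees, less where a joint would pass 70% of its speed; a pose out of reach is approached as far as the arm can. A call with a gripper value outside its range is refused whole. The fingers move at their own pace and stop on an object; "newtons" is the grip in N (left out, the last holds). Time passes only in rows, so rows that do not move let the fingers close. It gives the time, the measured TCP pose, the force, the opening and the grip force at its end, in the units of the state.
- ctrl.get_obs(): the state, without advancing time (a new reading comes with each control period).
- ctrl.get_image(name): name is "scene" or "top" or "wrist"; returns a dict with "frame" (400x640x3 uint8, red, green, blue), "range_z" (400x640 float32, m along the optical axis (not along the pixel's ray), 0 where there is no reading), "fx", "fy", "cx", "cy" (pixels), "k1" (the pictures are not rectified: a ray, as slopes to the right and down, at radius r is drawn at 1 + k1 r^2 times it, then the intrinsics apply), "cam_to_world" (4x4, takes a point from camera to world coordinates). Camera axes: x right, y down, z forward; pixel columns grow to the right and rows downward; lengths in m; the calibration is good to about 2 mm. A picture is of the moment at which its call begins.
- ctrl.finish_job(): hands the job in; it is judged then, once.
The state is a dict: "t": time; "q": joint angles; "dq": joint speeds; "effort": joint torques, N m; "tool_pos": TCP position; "tool_rot": TCP orientation; "contact_force": force on the tool from outside, world axes, zero at the start; "wrist_torque": the same for the moment, N m; "opening": finger opening in m; "grip_force": force on a finger pad.
Only numpy, scipy, OpenCV 4.12 (cv2) and the standard library are available. Lean on these libraries where they do the work, as an engineer would, in place of code of your own. Each camera call takes 0.05 s, during which the arm holds its last target. There are 200 camera calls.

TASK

Take the burnisher from its cradle and rub down the gold leaf in the seam of the plaster arch: with the tip down in the seam and light pressure, draw it slowly, no faster than about 3 cm a second, along the whole seam from the left foot (left as the robot sees it) over the crown to the right foot. Do not press on the plaster face beside the seam or push the arch about, leave the figures, pot and tumbler where they are, and lay the burnisher back in both notches of its cradle, bent end hanging down.

Things in the scene. Friction and masses are not known exactly. Their poses are not given: they have to be found in the camera images.
- arch: Arched plaster back plate, loose, face up on the work board (board top z = 0.006); 22 mm thick, about 0.8 kg, with a scalloped rim. Origin: underside, at the centre of its half circle; +x to the crown, +y to the left foot (left as the robot sees it), z up. Rim radius 101 mm; a plinth bar across the feet spans x -54 to -34, y +-99 mm. Gold studs stand up to 2.5 mm over the border's face.
- seam_left (a point): Start: on the seam's bed, mid-width, 9 mm from its left end (arch frame x -25, y +65, z 18 mm). The seam is a flat-bedded channel between panel and border, gold leaf on its bed: 12 mm wide, 4 mm deep, bed 18 mm and face 22 mm above the arch's underside. Its centre line: left leg y +65 mm, x -34 to 0; half circle of radius 65 mm about the arch's origin; right leg y -65 mm, x 0 to -34.
- seam_crown (a point): Point on the seam's bed, mid-width, at the crown (arch frame: x +65, y 0, z 18 mm).
- seam_right (a point): Finish: point on the seam's bed, mid-width, 9 mm from its right end (arch frame: x -25, y -65, z 18 mm).
- burnisher: Cranked agate burnisher, 60 g, lying in the cradle: flat-sided wooden handle 13 mm wide (y), 15 mm tall (z), from x -66 to +48 mm; brass ferrule, steel shank bent down to a brown agate tip. Origin: on the handle's axis, within 4 mm of over the cradle's origin; grip here, fingers closing along y. +x to the bent end, z up. The tip's end is 90 mm ahead of the origin and 45 mm below the axis.
- tip (a point): Centre of the burnisher's ball-ended tip, radius 3 mm (burnisher frame: x +90, y 0, z -42 mm); 3 mm above a level surface that it touches.
- cradle: Wooden tool cradle fixed to the board: base 112 x 56 x 10 mm; two uprights 10 mm thick, 50 wide, 68.5 high at x -45 and +37 mm, each with an open-topped notch 19 mm wide, 14 deep (floor 54.5 mm up). Origin: underside, under the notches' centre line; +x along it. The burnisher lies with its origin over this one, handle axis 62 mm above the underside, bent end to +x beyond the base.
- figure_a: Moulded seated figure with a feather crest, 135 mm tall, foot 56 mm across, origin at the middle of its underside. Not part of the job.
- figure_b: A second figure, the same as figure_a. Not part of the job.
- pot: Small closed glass colour pot, 40 mm across and 48 mm tall, origin at the middle of its underside. Not part of the job.
- tumbler: Steel tumbler with brushes, 72 mm across and 95 mm tall (brushes up to 170 mm), origin at the middle of its underside. Not part of the job.
There are look-alikes about, which are no part of the job. What is meant by the burnisher is not white, and is the larger of those in its own colour.

How it is judged:
By the outcome, as a careful person would: the job done as asked, in the order asked, and still so for the second after the job is handed in, with the robot touching nothing.
It also fails if it takes over 72 s, if anything falls off the work surface, if the arm or the gripper's body presses on something with over 40 N, if the wrist force passes 120 N, or if a joint passes its speed limit or range.

## Working session

There is one attempt and no reset: what is moved stays moved. The work goes in short steps, Python scripts to look and compute and a tool call to move; the robot and the scene stay as the last step left them, time stands still between calls to the robot, and variables do not carry over. Pictures are saved under pics/ and viewed, at most 13 in all, crops included, and the job is handed in when it is done.

Besides the shell and the picture viewer there is one more tool, called after "Request:" by a JSON object that holds its "fn" and its "kwargs", one argument or row to a line. send_rows: Moves the arm, as the interface text tells. Its arguments: {"type":"object","properties":{"rows":{"type":"array","items":{"type":"array"}},"newtons":{"type":"number"}},"required":["rows"]}

```bash
ls; mkdir -p pics; cat > h.py <<'E'
import numpy as np, cv2
from station import ctrl
from scipy.spatial.transform import Rotation as R
def img(n): 
    return ctrl.get_image(n)
def K(d): return np.array([[d['fx'],0,d['cx']],[0,d['fy'],d['cy']],[0,0,1.]])
def ray(d,uv):
    s=cv2.undistortPoints(np.array(uv,float).reshape(-1,1,2),K(d),np.array([d['k1'],0,0,0,0.])).reshape(-1,2)
    return np.c_[s,np.ones(len(s))]
def onplane(d,uv,z):
    r=ray(d,uv);M=np.array(d['cam_to_world']);w=r@M[:3,:3].T;o=M[:3,3]
    return o+w*((z-o[2])/w[:,2])[:,None]
def cloud(d):
    v,u=np.mgrid[0:400,0:640];r=ray(d,np.c_[u.ravel(),v.ravel()])
    M=np.array(d['cam_to_world']);p=(r*d['range_z'].reshape(-1,1))@M[:3,:3].T+M[:3,3]
    return p.reshape(400,640,3)
def proj(d,p):
    M=np.linalg.inv(np.array(d['cam_to_world']));c=np.atleast_2d(p)@M[:3,:3].T+M[:3,3]
    s=c[:,:2]/c[:,2:];s=s*(1+d['k1']*(s**2).sum(1))[:,None]
    return s*[d['fx'],d['fy']]+[d['cx'],d['cy']]
E
python3 - <<'E'
from h import *
for n in('scene','top'):
    d=img(n);cv2.imwrite(f'pics/{n}0.png',d['frame'][:,:,::-1]);np.save(n+'0.npy',d,allow_pickle=True)
    print(n,d['fx'],d['k1'],np.round(d['cam_to_world'],3).tolist())
print(ctrl.get_obs())
E
```

```text
pics
scene 508.57250141607074 -0.09392881680377253 [[0.507, 0.637, -0.581, 1.37], [0.862, -0.382, 0.332, -0.39], [-0.01, -0.669, -0.743, 1.19], [0.0, 0.0, 0.0, 1.0]]
top 463.96290458510657 -0.013821235137238423 [[-0.038, -0.976, 0.216, 0.252], [-0.999, 0.038, -0.005, 0.118], [-0.004, -0.216, -0.976, 1.273], [0.0, 0.0, 0.0, 1.0]]
{'t': 0.1, 'q': array([-1.27702984e+00,  5.32850410e-02,  1.61411821e+00, -1.66905188e-05,
        1.47601924e+00, -1.18980222e-01]), 'dq': array([-0.00090178, -0.00056016, -0.00305666,  0.00112594, -0.00150306,
        0.00113736]), 'effort': array([ 9.84356848e-04, -3.94899809e+01, -3.71363711e+01, -1.27990024e-04,
        3.88400542e-03,  4.40502205e-06]), 'tool_pos': array([ 0.25055055, -0.57197804,  0.23021255]), 'tool_rot': array([-3.07314633e+00, -6.43377886e-01,  2.76711386e-04]), 'contact_force': array([-0.48442504,  0.43278411,  0.44866716]), 'wrist_torque': array([ 0.0025266 , -0.05522902, -0.01645903]), 'grip_force': 0.0, 'opening': 0.08504526435756782}
```

View pics/scene0.png

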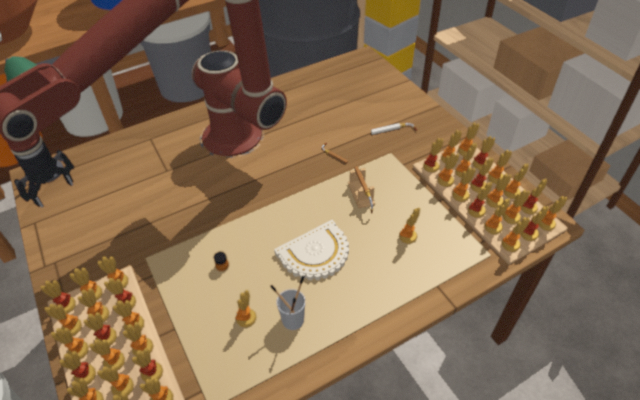

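View pics/top0.png

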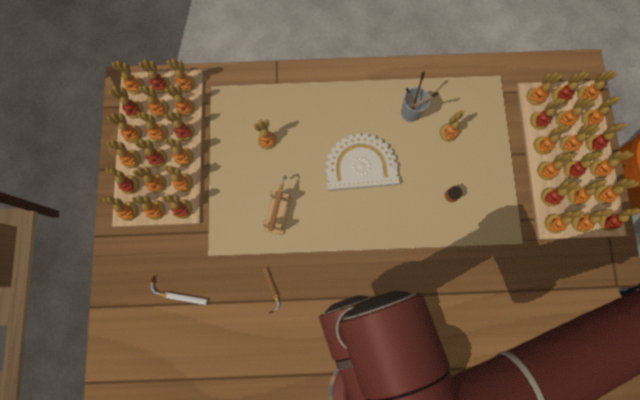

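Candidates for the burnisher in the top view are the brown one in the cradle at (278,205), a smaller brown one on the table at (273,288), and a white one at (180,297). I choose the larger brown one in the cradle and will check it in a crop.

```bash
python3 - <<'E'
from h import *
d=np.load('top0.npy',allow_pickle=True).item()
f=d['frame'][:,:,::-1]
a=cv2.resize(f[165:245,245:325],(400,400),interpolation=cv2.INTER_CUBIC);b=cv2.resize(f[125:205,320:405],(400,376),interpolation=cv2.INTER_CUBIC)
cv2.imwrite('pics/crop1.png',np.hstack([a[:376],b]))
P=cloud(d);print((d['range_z']>0).mean())
for uv in[(230,230),(350,230),(362,165),(275,222),(281,193),(278,207)]:print(uv,P[uv[1],uv[0]].round(4))
# high points near cradle
Z=P[165:245,245:325]; 
for lo,hi in[(.045,.063),(.063,.085),(.085,.1)]:
    m=(Z[...,2]>lo)&(Z[...,2]<hi);v,u=np.nonzero(m);print(lo,m.sum(),Z[m].mean(0).round(4), u.min()+245,u.max()+245,v.min()+165,v.max()+165)
E
```

```text
0.99598046875
(230, 230) [0.437  0.3702 0.0096]
(350, 230) [0.4245 0.0411 0.0097]
(362, 165) [ 6.022e-01 -1.000e-04  2.980e-02]
(275, 222) [0.4534 0.2456 0.0167]
(281, 193) [0.5213 0.2227 0.0739]
(278, 207) [0.4851 0.2319 0.0672]
0.045 45 [0.4978 0.2313 0.0555] 262 288 175 228
0.063 377 [0.4852 0.2379 0.0739] 262 288 176 230<stdin>:11: RuntimeWarning: Mean of empty slice.
  ret = um.true_divide(
Traceback (most recent call last):
ValueError: zero-size array to reduction operation minimum which has no identity
```

View pics/crop1.png

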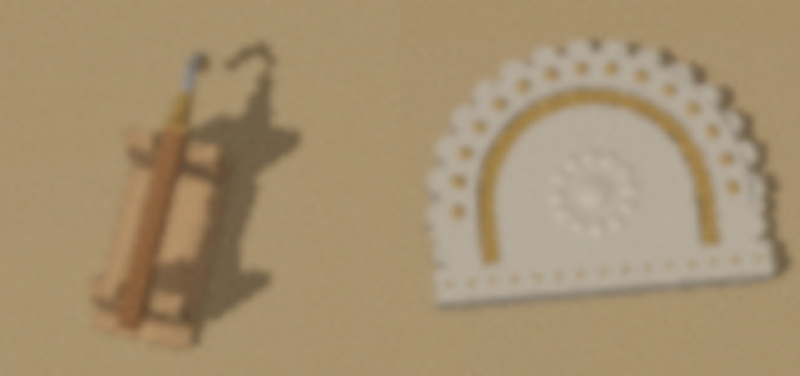

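The crop shows the cradle burnisher with its brown handle and steel bent end at crop (198,62), and the arch with its gold seam from the left foot (490,262) to the right foot (710,243). It matches the description. Next I measure.

```bash
python3 - <<'E'
from h import *
for n in('top','scene'):
    d=np.load(n+'0.npy',allow_pickle=True).item()
    P=cloud(d);hsv=cv2.cvtColor(d['frame'],cv2.COLOR_RGB2HSV)
    near=lambda c,r:(np.hypot(P[...,0]-c[0],P[...,1]-c[1])<r)
    b=near((.8,.25),.05)|near((.42,.1),.04);print(n,'board z',np.median(P[b][:,2]))
    m=near((.49,.235),.09)
    H=hsv[m];
    hm=m&(P[...,2]>.05)&(hsv[...,1]>125)&(hsv[...,0]<16)
    v,u=np.nonzero(hm);p=onplane(d,np.c_[u,v],.0755)
    c=p.mean(0);w=np.linalg.svd(p-c)[2][0];w*=np.sign(w[0]);s=(p-c)@w
    print('handle',len(u),c.round(4),'yaw',np.degrees(np.arctan2(w[1],w[0])),s.min(),s.max())
    # seam gold
    gm=near((.59,0),.12)&(hsv[...,1]>90)&(P[...,2]>.018)&(hsv[...,0]>10)&(hsv[...,0]<30)
    gm=gm.astype(np.uint8);k,l,st,ce=cv2.connectedComponentsWithStats(gm);i=1+np.argmax(st[1:,4]);v,u=np.nonzero(l==i)
    p=onplane(d,np.c_[u,v],.024)
    print('seam',len(u),p.min(0),p.max(0));np.save('seam_'+n,p)
E
```

```text
top board z 0.006247501029557956
handle 195 [0.4747 0.2398 0.0755] yaw -14.818168028828966 -0.05288968755404853 0.05317777221673173
seam 280 [ 0.56319607 -0.06854354  0.024     ] [0.66588705 0.07065747 0.024     ]
scene board z 0.0037246699145701
handle 115 [0.4754 0.2362 0.0755] yaw -16.38510787594525 -0.05241293724993427 0.05999720852059755
seam 204 [ 0.56199766 -0.06822037  0.024     ] [0.66290968 0.06994669 0.024     ]
```

```bash
cat >> h.py <<'E'
def delta(target,tool_rot=None,tool_pos=None):
    o=ctrl.get_obs();r=R.from_rotvec(o['tool_rot'] if tool_rot is None else tool_rot)
    return r.inv().apply(np.array(target)-(o['tool_pos'] if tool_pos is None else tool_pos))*100
E
python3 - <<'E'
from h import *
o=ctrl.get_obs();r=R.from_rotvec(o['tool_rot']);print(r.as_matrix().round(3))
x=r.as_matrix()[:,0];print('toolx yaw',np.degrees(np.arctan2(x[1],x[0])))
print(delta((.4835,.2355,.24)))
d=img('wrist');T=np.eye(4);T[:3,:3]=r.as_matrix();T[:3,3]=o['tool_pos'];print((np.linalg.inv(T)@d['cam_to_world']).round(3),d['fx'])
E
```

```text
[[ 0.916  0.401 -0.001]
 [ 0.401 -0.916  0.002]
 [ 0.    -0.002 -1.   ]]
toolx yaw 23.64872516724497
[ 53.72909553 -64.62415428  -0.85041983]
[[-0.    -0.963 -0.271  0.07 ]
 [ 1.    -0.     0.     0.   ]
 [-0.    -0.271  0.963 -0.143]
 [ 0.     0.     0.     1.   ]] 338.5041408542633
```

Request:
{"fn": "send_rows", "kwargs": {
  "rows": [
    [8.5, [3.6, -4.3, 0], 0],
    [8.5, [3.6, -4.3, 0], 0],
    [8.5, [3.6, -4.3, 0], 0],
    [8.5, [3.6, -4.3, 0], 0],
    [8.5, [3.6, -4.3, 0], 0],
    [8.5, [3.6, -4.3, 0], 0],
    [8.5, [3.6, -4.3, 0], 0],
    [8.5, [3.6, -4.3, 0], 0],
    [8.5, [3.6, -4.3, 0], 0],
    [8.5, [3.6, -4.3, 0], 0]
  ]
}}

```text
t: 1.4
tool_pos: [0.4081, -0.0324, 0.2313]
tool_rot: [3.075, 0.643, 0.001]
contact_force: [1.0, -0.4, 0.0]
opening: 0.0848
grip_force: 0.0
```

Request:
{"fn": "send_rows", "kwargs": {
  "rows": [
    [8.5, [3.6, -4.3, 0], 0],
    [8.5, [3.6, -4.3, 0], 0],
    [8.5, [3.6, -4.3, 0], 0],
    [8.5, [3.6, -4.3, 0], 0],
    [8.5, [3.3, -4.4, 0], 10],
    [8.5, [0, 0, 0], 10],
    [8.5, [0, 0, 0], 10],
    [8.5, [0, 0, 0], 9],
    [8.5, [0, 0, 0], 0]
  ]
}}

```text
t: 2.52
tool_pos: [0.4832, 0.2347, 0.2309]
tool_rot: [3.114, -0.416, -0.001]
contact_force: [-0.2, 0.1, 0.2]
opening: 0.0848
grip_force: 0.0
```

```bash
python3 - <<'E'
from h import *
o=ctrl.get_obs();print(o['t'],o['tool_pos'],o['q'].round(3));r=R.from_rotvec(o['tool_rot']).as_matrix();print(r.round(3))
d=img('wrist');cv2.imwrite('pics/w1.png',d['frame'][:,:,::-1]);np.save('w1.npy',d,allow_pickle=True)
E
```

```text
2.525 [0.48322862 0.23469736 0.23091506] [ 0.314 -0.158  1.816  0.     1.484  2.15 ]
[[ 0.965 -0.263 -0.001]
 [-0.263 -0.965 -0.   ]
 [-0.001  0.    -1.   ]]
```

View pics/w1.png

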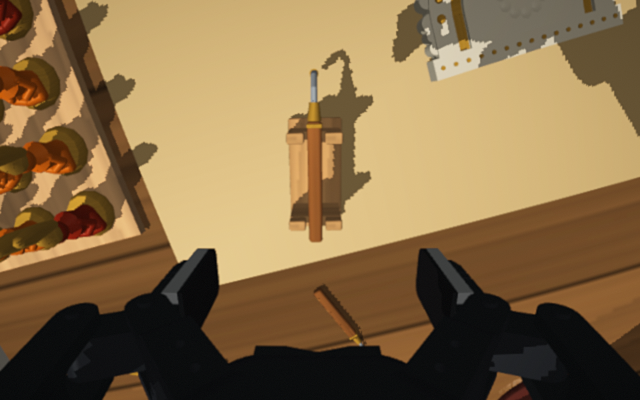

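```bash
python3 - <<'E'
from h import *
d=np.load('w1.npy',allow_pickle=True).item()
hsv=cv2.cvtColor(d['frame'],cv2.COLOR_RGB2HSV);P=cloud(d)
print('board',np.median(P[150:180,200:260,2]),hsv[180,315],P[180,315],hsv[235,316])
m=np.zeros((400,640),bool);m[60:250,280:350]=1
hm=m&(hsv[...,0]<15)&(hsv[...,1]>150)&(P[...,2]>.06)
v,u=np.nonzero(hm);print(len(u),v.min(),v.max())
e=np.array([[u[v==k].mean(),k,np.ptp(u[v==k])] for k in range(v.min()+3,v.max()-3,6)]);
print(e.round(1).tolist())
p=onplane(d,e[:,:2],.0755);w=np.polyfit(p[:,0],p[:,1],1);print('yaw',np.degrees(np.arctan(w[0])))
q=onplane(d,[[u.mean(),v.max()+.5],[u.mean(),v.min()]],.0755);print('ends',q,np.linalg.norm(q[1]-q[0]))
ax=np.array([1,w[0]])/np.hypot(1,w[0])
back=np.array([q[0][0],np.polyval(w,q[0][0])]);org=back+.066*ax;front=np.array([q[1][0],np.polyval(w,q[1][0])]);print('origin',org,front-.048*ax)
# cradle base long edges / uprights: high wood, less saturated
cm=m&(P[...,2]>.064)&(P[...,2]<.084)&~hm
# keep uprights only rows
for a,b in((115,140),(205,232)):
    v,u=np.nonzero(cm&(np.arange(400)[:,None]>=a)&(np.arange(400)[:,None]<b));print(len(u),u.min(),u.max(),v.min(),v.max());
    c=onplane(d,[[(u.min()+u.max())/2,(v.min()+v.max())/2]],.0745);print(c)
E
```

```text
board 0.0064766172579749925 [ 13 182 154] [0.48384111 0.23654537 0.07630169] [ 13 185 152]
1565 122 241<stdin>:8: RuntimeWarning: Mean of empty slice.
  ret = ret.dtype.type(ret / rcount)
Traceback (most recent call last):
ValueError: zero-size array to reduction operation maximum which has no identity
```

```bash
python3 - <<'E'
from h import *
d=np.load('w1.npy',allow_pickle=True).item()
hsv=cv2.cvtColor(d['frame'],cv2.COLOR_RGB2HSV);P=cloud(d)
m=np.zeros((400,640),bool);m[60:250,280:350]=1
hm=(m&(hsv[...,0]<15)&(hsv[...,1]>150)&(P[...,2]>.06))
k,l,st,_=cv2.connectedComponentsWithStats(hm.astype(np.uint8));hm=l==1+np.argmax(st[1:,4])
v,u=np.nonzero(hm);print(len(u),v.min(),v.max())
e=np.array([[np.median(u[v==k]),k] for k in range(v.min()+3,v.max()-3) if (v==k).any()])
p=onplane(d,e,.0755);w=np.polyfit(p[:,0],p[:,1],1);print('yaw',np.degrees(np.arctan(w[0])))
q=onplane(d,[[u.mean(),v.max()+.5],[u.mean(),v.min()]],.0755);print('ends',q,np.linalg.norm(q[1]-q[0]))
ax=np.array([1,w[0]])/np.hypot(1,w[0])
g=lambda x:np.array([x,np.polyval(w,x)])
print('origin',g(q[0][0])+.066*ax,g(q[1][0])-.048*ax)
o=(g(q[0][0])+.066*ax+g(q[1][0])-.048*ax)/2
# cradle via points at upright-top height, in burnisher frame
X=P[...,:2]-o;s=X@ax;t=X@np.array([-ax[1],ax[0]])
cm=m&(P[...,2]>.068)&(P[...,2]<.082)&(abs(t)>.010)&(abs(s)<.06)
for sg in(1,-1):
  mm=cm&(s*sg>.02);print(sg,mm.sum(),np.percentile(s[mm],[3,50,97]).round(4),np.percentile(t[mm],[1,99]).round(4),P[mm][:,2].mean())
gm=(hsv[...,1]>90)&(P[...,2]>.018)
E
```

```text
1546 129 241
yaw -14.516651007649777
ends [[0.42568735 0.25266722 0.0755    ]
 [0.52763555 0.22469587 0.0755    ]] 0.10571580240817549
origin [0.48958029 0.23526185] [0.48116795 0.23744003]
1 385 [0.0311 0.0361 0.0407] [-0.0236  0.024 ] 0.07461428223458612
-1 365 [-0.0506 -0.0449 -0.0413] [-0.0251  0.0241] 0.0741601937241199
```

Request:
{"fn": "send_rows", "kwargs": {
  "rows": [
    [5, [0.1, -0.2, 4], -0.7],
    [4, [0, 0, 5], 0],
    [4, [0, 0, 4], 0],
    [4, [0, 0, 3], 0],
    [4, [0, 0, 2.2], 0],
    [4, [0, 0, 0], 0],
    [1, [0, 0, 0], 0],
    [1, [0, 0, 0], 0],
    [1, [0, 0, 0], 0],
    [1, [0, 0, 0], 0]
  ],
  "newtons": 80
}}

```text
t: 3.82
tool_pos: [0.4862, 0.2367, 0.0511]
tool_rot: [-3.115, 0.4, -0.004]
contact_force: [-1.1, 0.6, 5.5]
opening: 0.0115
grip_force: 74.7
```

Request:
{"fn": "send_rows", "kwargs": {
  "rows": [
    [1, [0, 0, 0], 0],
    [1, [0, 0, 0], 0]
  ]
}}

```text
t: 4.08
tool_pos: [0.4862, 0.2367, 0.0511]
tool_rot: [-3.115, 0.4, -0.004]
contact_force: [-1.0, -0.7, 6.5]
opening: 0.0115
grip_force: 74.7
```

Request:
{"fn": "send_rows", "kwargs": {
  "rows": [
    [1, [0, 0, -0.5], 0],
    [1, [0, 0, -1], 0],
    [1, [0, 0, -2], 0],
    [1, [0, 0, -3], 0],
    [1, [0, 0, -3.5], 0],
    [1, [0, 0, 0], 0]
  ]
}}

```text
t: 4.82
tool_pos: [0.4876, 0.2372, 0.1545]
tool_rot: [-3.112, 0.4, -0.012]
contact_force: [-0.1, 0.2, 0.1]
opening: 0.0115
grip_force: 74.0
```

```bash
python3 - <<'E'
from h import *
o=ctrl.get_obs();print(o['t'],o['tool_pos'],o['contact_force'],o['opening'])
w=img('wrist');s=img('scene');np.save('w2.npy',w,allow_pickle=True);np.save('s2.npy',s,allow_pickle=True)
T=np.eye(4);T[:3,:3]=R.from_rotvec(o['tool_rot']).as_matrix();T[:3,3]=o['tool_pos'];np.save('T2.npy',T)
tip=T@[.09,0,-.019+.042,1];print('nominal tip',tip,proj(w,tip[:3]),proj(s,tip[:3]))
u,v=proj(s,tip[:3])[0].astype(int)
a=cv2.resize(w['frame'][0:250,210:430],(528,600),interpolation=cv2.INTER_CUBIC);b=cv2.resize(s['frame'][v-80:v+40,u-45:u+9+0],(270,600),interpolation=cv2.INTER_CUBIC)
cv2.imwrite('pics/tip2.png',np.hstack([a,b])[:,:,::-1]);print(u,v)
E
```

```text
4.825 [0.48758552 0.2372422  0.15452941] [-0.11400072  0.24695521  0.1248618 ] 0.011542500867344766
nominal tip [0.57485184 0.21455291 0.13219589 1.        ] [[317.4720115   55.20473921]] [[373.62579864 187.98217277]]
373 187
```

View pics/tip2.png

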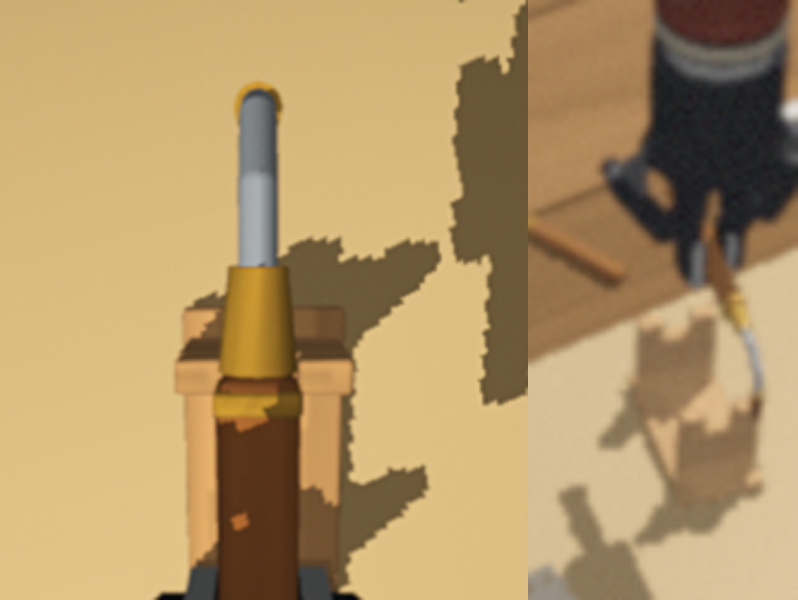

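The tip appears at crop (757,408), which is scene pixel (374,188.5). The nominal prediction was (373.6,188), so the grasp is as planned. Next I move over the arch.

Request:
{"fn": "send_rows", "kwargs": {
  "rows": [
    [1, [1.2, 1.9, 0], 0],
    [1, [2.5, 4.1, 0], 0],
    [1, [2.5, 4.1, 0], 0],
    [1, [2.5, 4.1, 0], 0],
    [1, [1.7, 3, 0], 0],
    [1, [0.8, 1.3, 0], 0],
    [1, [0, 0, 0], 0]
  ]
}}

```text
t: 5.8
tool_pos: [0.546, 0.0289, 0.1483]
tool_rot: [-3.115, 0.402, 0.003]
contact_force: [-0.5, 1.2, -0.7]
opening: 0.0118
grip_force: 74.1
```

```bash
cat > seam.py <<'E'
from h import *
from scipy.optimize import least_squares
def fit(d,n):
    P=cloud(d);hsv=cv2.cvtColor(d['frame'],cv2.COLOR_RGB2HSV)
    near=np.hypot(P[...,0]-.60,P[...,1])<.11
    gm=near&(hsv[...,1]>90)&(P[...,2]>.016)&(P[...,2]<.04)&(hsv[...,0]>10)&(hsv[...,0]<30)
    k,l,st,ce=cv2.connectedComponentsWithStats(gm.astype(np.uint8))
    v,u=np.nonzero(np.isin(l,[i for i in range(1,k) if st[i,4]>(60 if n!='wrist' else 150)]))
    p=onplane(d,np.c_[u,v],.024)[:,:2]
    def res(a,q=p):
        c,s=np.cos(a[2]),np.sin(a[2]);X=(q-a[:2])@np.array([[c,-s],[s,c]])
        return np.where(X[:,0]>0,np.hypot(X[:,0],X[:,1]),abs(X[:,1]))-.065
    a=np.array([.6,0,.08])
    for _ in range(3):
        p=p[abs(res(a,p))<(.02,.012,.009)[_]];a=least_squares(lambda a:res(a,p),a,loss='soft_l1',f_scale=.003).x
    c,s=np.cos(a[2]),np.sin(a[2]);X=(p-a[:2])@np.array([[c,-s],[s,c]])
    print(n,len(p),'pose',a[:2].round(4),np.degrees(a[2]).round(2),'rms',res(a).std().round(4),'x left/right ends',X[X[:,1]>0,0].min().round(4),X[X[:,1]<0,0].min().round(4))
    return a
E
python3 - <<'E'
from seam import *
for n,f in(('top','top0'),('scene','scene0')):fit(np.load(f+'.npy',allow_pickle=True).item(),n)
o=ctrl.get_obs();print(o['t'],o['tool_pos'],o['tool_rot'])
w=img('wrist');np.save('w3.npy',w,allow_pickle=True)
a=fit(w,'wrist');cv2.imwrite('pics/w3.png',w['frame'][:,:,::-1])
E
```

```text
top 281 pose [0.5977 0.0022] 2.47 rms 0.0025 x left/right ends -0.0317 -0.0309
scene 207 pose [0.5952 0.0016] 2.64 rms 0.0022 x left/right ends -0.0303 -0.0306
5.8 [0.54602428 0.02888512 0.14831319] [-3.11528063  0.40238737  0.00317852]
wrist 5310 pose [0.5981 0.001 ] 2.82 rms 0.0031 x left/right ends -0.0347 -0.0348
```

View pics/w3.png

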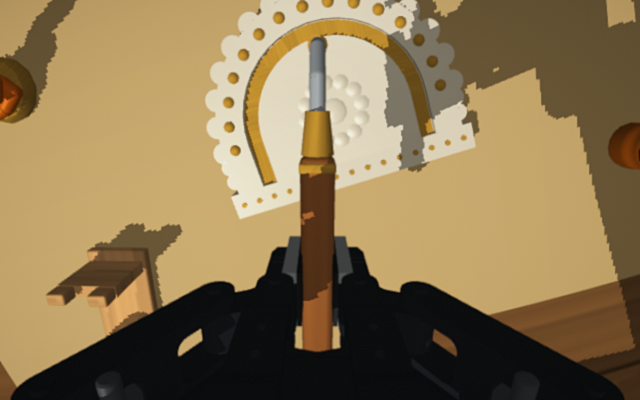

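The wrist view shows the whole arch, with the seam from the left foot (267,183) over the crown (320,27) to the right foot (430,132). Three cameras agree on its pose within about 2 mm. Next I work out the approach to the left foot.

```bash
cat > path.py <<'E'
from seam import *
A=[.598,.0015,np.radians(2.65)]
TIP=np.array([.0893,0,.0279])   # ball's end in tool frame
def w(xy,z):
    c,s=np.cos(A[2]),np.sin(A[2]);return np.array([A[0]+c*xy[0]-s*xy[1],A[1]+s*xy[0]+c*xy[1],z])
def s2xy(l):  # arclength from x=-.027 on left leg
    a=.027;b=np.pi*.065
    if l<a:return (l-a,.065)
    if l<a+b:
        t=(l-a)/.065;return (.065*np.sin(t),.065*np.cos(t))
    return (-(l-a-b),-.065)
L=.054+np.pi*.065
def tipw():
    o=ctrl.get_obs();return o['tool_pos']+R.from_rotvec(o['tool_rot']).apply(TIP)
E
python3 - <<'E'
from path import *
print(tipw(),w(s2xy(0),.05),delta(w(s2xy(0),.05),tool_pos=tipw()))
E
```

```text
[0.63231917 0.00702552 0.12047705] [0.56802362 0.06518215 0.05      ] [-7.67954249 -3.99718994  7.06246152]
```

Request:
{"fn": "send_rows", "kwargs": {
  "rows": [
    [1, [-1, -0.5, 0], 0],
    [1, [-2.7, -1.4, 0], 0],
    [1, [-2.7, -1.4, 1.5], 0],
    [1, [-1.3, -0.7, 2.5], 0],
    [1, [0, 0, 2], 0],
    [1, [0, 0, 1], 0],
    [1, [0, 0, 0], 0],
    [1, [0, 0, 0], 0]
  ]
}}

```text
t: 6.85
tool_pos: [0.4828, 0.0874, 0.0803]
tool_rot: [-3.116, 0.4, -0.002]
contact_force: [0.0, 0.8, -0.6]
opening: 0.0113
grip_force: 74.1
```

```bash
python3 - <<'E'
from path import *
t=tipw();print(ctrl.get_obs()['t'],t,ctrl.get_obs()['contact_force'],delta(w(s2xy(0),.03),tool_pos=t))
s=img('scene');q=img('wrist')
fit(q,'wrist');np.save('w4.npy',q,allow_pickle=True)
pts=[t+[0,0,.003],w(s2xy(0),.024),np.r_[t[:2],.024]]
print(proj(s,np.array(pts)).round(1),proj(q,np.array(pts)).round(1))
u,v=proj(s,t)[0].astype(int);b=s['frame'][v-30:v+30,u-25:u+25]
u2,v2=proj(q,t)[0].astype(int);print(u,v,u2,v2);c=q['frame'][max(0,v2-50):max(0,v2-50)+100,u2-45:u2+45]
cv2.imwrite('pics/st4.png',np.hstack([cv2.resize(b,(400,480),interpolation=cv2.INTER_CUBIC),cv2.resize(c,(400,480),interpolation=cv2.INTER_CUBIC)])[:,:,::-1])
E
```

```text
6.85 [0.56928286 0.06485486 0.05254017] [ 0.00427718  0.79051244 -0.61971523] [-1.33458756e-01  1.33815104e-03  2.25382040e+00]
wrist 1111 pose [0.5801 0.0032] 14.67 rms 0.0067 x left/right ends 0.0071 -0.031
[[327.7 224.6]
 [327.7 231.1]
 [327.8 231.4]] [[317.3  57.8]
 [317.2  67.2]
 [317.2  64.8]]
327 225 317 58
```

View pics/st4.png

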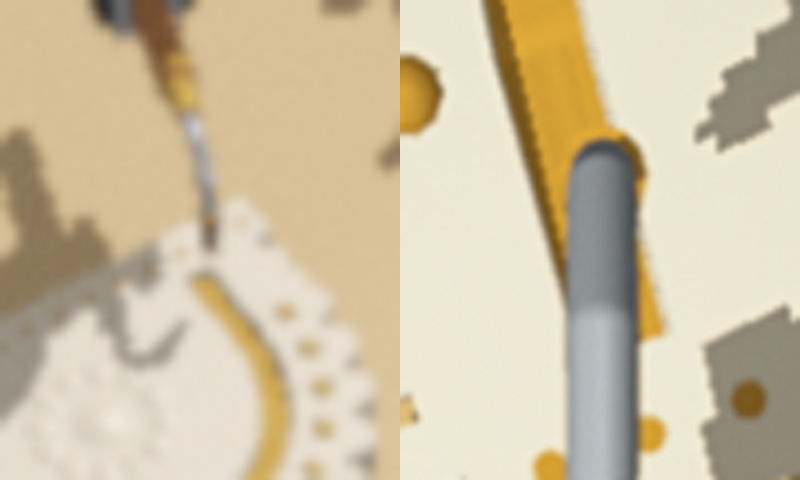

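The left (scene) crop shows the tip at (209,247), just above the seam's left end. The right (wrist) crop shows the shank centred over the gold near its foot. I go down gently.

Request:
{"fn": "send_rows", "kwargs": {
  "rows": [
    [1, [-0.1, 0, 0.8], 0],
    [1, [0, 0, 0.8], 0],
    [1, [0, 0, 0.4], 0],
    [1, [0, 0, 0.2], 0],
    [1, [0, 0, 0.2], 0],
    [1, [0, 0, 0], 0],
    [1, [0, 0, 0], 0]
  ]
}}

```text
t: 7.82
tool_pos: [0.4814, 0.0875, 0.0555]
tool_rot: [-3.116, 0.4, -0.001]
contact_force: [0.0, 0.5, -0.3]
opening: 0.0116
grip_force: 74.1
```

Request:
{"fn": "send_rows", "kwargs": {
  "rows": [
    [1, [0, 0, 0.1], 0],
    [1, [0, 0, 0.1], 0],
    [1, [0, 0, 0], 0],
    [1, [0, 0, 0], 0]
  ]
}}

```text
t: 8.32
tool_pos: [0.4812, 0.0875, 0.0533]
tool_rot: [-3.116, 0.4, -0.0]
contact_force: [-0.8, -0.2, 0.5]
opening: 0.0116
grip_force: 74.1
```

Request:
{"fn": "send_rows", "kwargs": {
  "rows": [
    [1, [0, 0, 0.1], 0],
    [1, [0, 0, 0.05], 0],
    [1, [0, 0, 0], 0],
    [1, [0, 0, 0], 0]
  ]
}}

```text
t: 8.82
tool_pos: [0.4813, 0.0875, 0.0519]
tool_rot: [-3.116, 0.4, -0.0]
contact_force: [-1.3, 0.1, 1.0]
opening: 0.0116
grip_force: 74.2
```

Request:
{"fn": "send_rows", "kwargs": {
  "rows": [
    [1, [0, 0, 0.05], 0],
    [1, [0, 0, 0], 0],
    [1, [0, 0, 0], 0]
  ]
}}

```text
t: 9.2
tool_pos: [0.4813, 0.0875, 0.0515]
tool_rot: [-3.116, 0.4, -0.0]
contact_force: [-1.6, 0.2, 1.6]
opening: 0.0116
grip_force: 74.3
```

```bash
cat > rows.py <<'E'
from path import *
import sys
def rows(l0,n,step=.0026,off=(0,0)):
    rot=R.from_rotvec(ctrl.get_obs()['tool_rot'])
    p=np.array([rot.inv().apply(w(s2xy(min(L,l0+step*i)),0)) for i in range(n+1)])[:,:2]*100
    p=np.round(p-p[0],2);d=np.diff(p,axis=0).round(2)
    for i in range(0,n,10):print(i,round(l0+step*min(n,i+10),4),'sum',p[min(n,i+10)],[[float(a),float(b)] for a,b in d[i:i+10]])
E
python3 - <<'E'
from rows import *
t=tipw();print(t,w(s2xy(0),.024),delta(w(s2xy(0),.024),tool_pos=t),L)
rows(0,100)
E
```

```text
[0.56771024 0.06491841 0.02360258] [0.56802362 0.06518215 0.024     ] [ 0.02366099 -0.03344503 -0.03973202] 0.25820352248333656
0 0.026 sum [ 2.48 -0.77] [[0.25, -0.08], [0.25, -0.07], [0.24, -0.08], [0.25, -0.08], [0.25, -0.08], [0.25, -0.07], [0.25, -0.08], [0.25, -0.08], [0.24, -0.08], [0.25, -0.07]]
10 0.052 sum [ 5.05 -1.07] [[0.25, -0.08], [0.25, -0.06], [0.26, -0.06], [0.25, -0.05], [0.26, -0.03], [0.26, -0.03], [0.26, -0.01], [0.26, -0.01], [0.26, 0.01], [0.26, 0.02]]
20 0.078 sum [ 7.53 -0.35] [[0.26, 0.02], [0.25, 0.04], [0.26, 0.05], [0.25, 0.05], [0.25, 0.07], [0.25, 0.08], [0.25, 0.09], [0.24, 0.09], [0.24, 0.11], [0.23, 0.12]]
30 0.104 sum [9.53 1.28] [[0.23, 0.12], [0.22, 0.14], [0.22, 0.14], [0.21, 0.15], [0.2, 0.16], [0.2, 0.17], [0.19, 0.17], [0.19, 0.19], [0.17, 0.19], [0.17, 0.2]]
40 0.13 sum [10.74  3.56] [[0.16, 0.2], [0.16, 0.21], [0.14, 0.22], [0.13, 0.22], [0.13, 0.23], [0.12, 0.23], [0.11, 0.23], [0.1, 0.24], [0.08, 0.25], [0.08, 0.25]]
50 0.156 sum [10.97  6.13] [[0.07, 0.25], [0.06, 0.25], [0.05, 0.26], [0.04, 0.25], [0.03, 0.26], [0.01, 0.26], [0.01, 0.26], [0.0, 0.26], [-0.02, 0.26], [-0.02, 0.26]]
60 0.182 sum [10.18  8.59] [[-0.03, 0.26], [-0.05, 0.25], [-0.05, 0.26], [-0.07, 0.25], [-0.07, 0.25], [-0.09, 0.24], [-0.09, 0.25], [-0.11, 0.23], [-0.11, 0.24], [-0.12, 0.23]]
70 0.208 sum [ 8.49 10.54] [[-0.14, 0.22], [-0.14, 0.22], [-0.15, 0.21], [-0.15, 0.21], [-0.17, 0.2], [-0.17, 0.19], [-0.18, 0.19], [-0.19, 0.18], [-0.2, 0.17], [-0.2, 0.16]]
80 0.234 sum [ 6.18 11.69] [[-0.21, 0.16], [-0.21, 0.14], [-0.22, 0.14], [-0.23, 0.13], [-0.23, 0.12], [-0.24, 0.11], [-0.24, 0.1], [-0.24, 0.09], [-0.25, 0.09], [-0.24, 0.07]]
90 0.26 sum [ 3.86 12.41] [[-0.25, 0.08], [-0.25, 0.08], [-0.25, 0.07], [-0.25, 0.08], [-0.25, 0.08], [-0.24, 0.08], [-0.25, 0.07], [-0.25, 0.08], [-0.25, 0.08], [-0.08, 0.02]]
```

Request:
{"fn": "send_rows", "kwargs": {
  "rows": [
    [1, [0, 0, 0.05], 0],
    [1, [0.25, -0.08, 0], 0],
    [1, [0.25, -0.07, 0], 0],
    [1, [0.24, -0.08, 0], 0],
    [1, [0.25, -0.08, 0], 0],
    [1, [0.25, -0.08, 0], 0]
  ]
}}

```text
t: 9.95
tool_pos: [0.4944, 0.0881, 0.0509]
tool_rot: [-3.116, 0.401, -0.0]
contact_force: [-2.9, 0.4, 4.5]
opening: 0.0115
grip_force: 74.7
```

Request:
{"fn": "send_rows", "kwargs": {
  "rows": [
    [1, [0.25, -0.07, 0], 0],
    [1, [0.25, -0.08, 0], 0],
    [1, [0.25, -0.08, 0], 0],
    [1, [0.24, -0.08, 0], 0],
    [1, [0.25, -0.07, 0], 0]
  ]
}}

```text
t: 10.58
tool_pos: [0.5072, 0.0887, 0.0508]
tool_rot: [-3.116, 0.4, 0.0]
contact_force: [-3.3, 0.3, 5.1]
opening: 0.0115
grip_force: 74.8
```

```bash
python3 - <<'E'
from path import *
t=tipw();print(t,w(s2xy(.026),.024),delta(w(s2xy(.026),.024),tool_pos=t),ctrl.get_obs()['contact_force'],ctrl.get_obs()['wrist_torque'])
E
```

```text
[0.59362043 0.06610218 0.02289044] [0.59399581 0.06638425 0.024     ] [ 0.02916573 -0.03678566 -0.1109607 ] [-3.28745736  0.31591694  5.14639881] [ 0.03133912  0.10035072 -0.0399544 ]
```

Request:
{"fn": "send_rows", "kwargs": {
  "rows": [
    [1, [0.25, -0.08, -0.03], 0],
    [1, [0.25, -0.06, -0.03], 0],
    [1, [0.26, -0.06, 0], 0],
    [1, [0.25, -0.05, 0], 0],
    [1, [0.26, -0.03, 0], 0],
    [1, [0.26, -0.03, 0], 0]
  ]
}}

```text
t: 11.32
tool_pos: [0.5229, 0.0878, 0.0513]
tool_rot: [-3.116, 0.401, 0.0]
contact_force: [-2.2, 0.7, 2.8]
opening: 0.0114
grip_force: 74.5
```

Request:
{"fn": "send_rows", "kwargs": {
  "rows": [
    [1, [0.26, -0.01, 0], 0],
    [1, [0.26, -0.01, 0], 0],
    [1, [0.26, 0.01, 0], 0],
    [1, [0.26, 0.02, 0], 0]
  ]
}}

```text
t: 11.82
tool_pos: [0.5329, 0.085, 0.0514]
tool_rot: [-3.116, 0.4, -0.0]
contact_force: [-1.5, 1.1, 3.1]
opening: 0.0119
grip_force: 74.5
```

```bash
cat > chk.py <<'E'
from path import *
import sys
l=float(sys.argv[1]);t=tipw();o=ctrl.get_obs();print(o['t'],t,'to go',delta(w(s2xy(l),.024),tool_pos=t).round(3),o['contact_force'].round(2))
s=img('scene');fit(s,'scene')
E
python3 chk.py .052
```

```text
11.825 [0.61932076 0.06242551 0.02350596] to go [ 0.015 -0.044 -0.049] [-1.51  1.13  3.08]
scene 204 pose [0.5954 0.0013] 2.73 rms 0.0022 x left/right ends -0.0304 -0.0308
```

Request:
{"fn": "send_rows", "kwargs": {
  "rows": [
    [1, [0.26, 0.02, 0], 0],
    [1, [0.25, 0.04, 0], 0],
    [1, [0.26, 0.05, 0], 0],
    [1, [0.25, 0.05, 0], 0],
    [1, [0.25, 0.07, 0], 0],
    [1, [0.25, 0.08, 0], 0],
    [1, [0.25, 0.09, 0], 0],
    [1, [0.24, 0.09, 0], 0]
  ]
}}

```text
t: 12.88
tool_pos: [0.5511, 0.0751, 0.0514]
tool_rot: [-3.116, 0.4, 0.0]
contact_force: [-1.5, 0.7, 2.2]
opening: 0.0116
grip_force: 74.4
```

Request:
{"fn": "send_rows", "kwargs": {
  "rows": [
    [1, [0.24, 0.11, 0], 0],
    [1, [0.23, 0.12, 0], 0],
    [1, [0.23, 0.12, 0], 0],
    [1, [0.22, 0.14, 0], 0],
    [1, [0.22, 0.14, 0], 0],
    [1, [0.21, 0.15, 0], 0]
  ]
}}

```text
t: 13.62
tool_pos: [0.5622, 0.0641, 0.0514]
tool_rot: [-3.116, 0.401, -0.0]
contact_force: [-0.8, 1.1, 1.7]
opening: 0.0117
grip_force: 74.4
```

```bash
python3 chk.py .0884
```

```text
13.625 [0.64857555 0.04153292 0.02352027] to go [ 0.015 -0.051 -0.048] [-0.77  1.06  1.74]
scene 140 pose [0.595  0.0012] 3.6 rms 0.0022 x left/right ends 0.0494 -0.0316
```

Request:
{"fn": "send_rows", "kwargs": {
  "rows": [
    [1, [0.2, 0.16, 0.02], 0],
    [1, [0.2, 0.17, 0], 0],
    [1, [0.19, 0.17, 0], 0],
    [1, [0.19, 0.19, 0], 0],
    [1, [0.17, 0.19, 0], 0],
    [1, [0.17, 0.2, 0], 0],
    [1, [0.16, 0.2, 0], 0],
    [1, [0.16, 0.21, 0], 0]
  ]
}}

```text
t: 14.68
tool_pos: [0.5723, 0.0461, 0.0512]
tool_rot: [-3.116, 0.4, 0.0]
contact_force: [-1.5, 1.3, 2.8]
opening: 0.0113
grip_force: 74.5
```

Request:
{"fn": "send_rows", "kwargs": {
  "rows": [
    [1, [0.14, 0.22, 0], 0],
    [1, [0.13, 0.22, 0], 0],
    [1, [0.13, 0.23, 0], 0],
    [1, [0.12, 0.23, 0], 0],
    [1, [0.11, 0.23, 0], 0],
    [1, [0.1, 0.24, 0], 0],
    [1, [0.08, 0.25, 0], 0],
    [1, [0.08, 0.25, 0], 0]
  ]
}}

```text
t: 15.68
tool_pos: [0.576, 0.0258, 0.0512]
tool_rot: [-3.116, 0.4, 0.0]
contact_force: [-3.3, 2.7, 3.9]
opening: 0.0119
grip_force: 74.6
```

```bash
python3 chk.py .13;  python3 - <<'E'
from path import *
s=img('scene');t=tipw()+[0,0,.003];u,v=proj(s,t)[0];print(u,v)
u,v=int(u),int(v);b=s['frame'][v-30:v+30,u-40:u+40]
cv2.imwrite('pics/st5.png',cv2.resize(b,(640,480),interpolation=cv2.INTER_CUBIC)[:,:,::-1])
E
```

```text
15.675 [0.66244362 0.00319195 0.02329262] to go [ 0.04  -0.053 -0.071] [-3.26  2.68  3.94]
scene 210 pose [0.5955 0.0015] 2.53 rms 0.0023 x left/right ends -0.0307 -0.0307
325.4460403745975 262.66682246159115
```

View pics/st5.png

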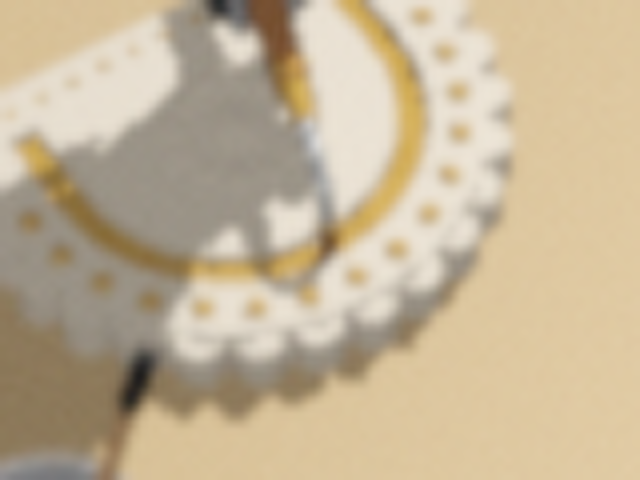

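The tip is in the gold near the crown at crop (328,243), a bit towards the outer wall, and the x force is rising. I shift about 1 mm inward and continue.

Request:
{"fn": "send_rows", "kwargs": {
  "rows": [
    [1, [0.02, 0.26, 0], 0],
    [1, [0.01, 0.26, 0], 0],
    [1, [0.05, 0.26, 0], 0],
    [1, [0.04, 0.25, 0], 0]
  ]
}}

```text
t: 16.27
tool_pos: [0.5747, 0.0154, 0.0513]
tool_rot: [-3.116, 0.401, -0.0]
contact_force: [-1.5, 2.0, 2.8]
opening: 0.0115
grip_force: 74.4
```

```bash
python3 chk.py .1404
```

```text
16.275 [ 0.66114366 -0.00719024  0.02338411] to go [ 0.118 -0.074 -0.062] [-1.51  2.03  2.77]
scene 212 pose [0.5953 0.0015] 2.91 rms 0.0023 x left/right ends -0.0302 -0.031
```

Request:
{"fn": "send_rows", "kwargs": {
  "rows": [
    [1, [0.03, 0.26, 0], 0],
    [1, [0.01, 0.26, 0], 0],
    [1, [0.01, 0.26, 0], 0],
    [1, [0, 0.26, 0], 0],
    [1, [-0.02, 0.26, 0], 0],
    [1, [-0.02, 0.26, 0], 0],
    [1, [-0.03, 0.26, 0], 0],
    [1, [-0.05, 0.25, 0], 0]
  ]
}}

```text
t: 17.32
tool_pos: [0.5688, -0.0045, 0.0513]
tool_rot: [3.116, -0.401, 0.001]
contact_force: [0.6, 0.4, 2.8]
opening: 0.0116
grip_force: 74.3
```

Request:
{"fn": "send_rows", "kwargs": {
  "rows": [
    [1, [-0.05, 0.26, 0], 0],
    [1, [-0.07, 0.25, 0], 0],
    [1, [-0.07, 0.25, 0], 0],
    [1, [-0.09, 0.24, 0], 0],
    [1, [-0.09, 0.25, 0], 0],
    [1, [-0.11, 0.23, 0], 0]
  ]
}}

```text
t: 18.08
tool_pos: [0.5603, -0.0175, 0.0512]
tool_rot: [3.116, -0.401, 0.0]
contact_force: [1.3, 0.1, 0.9]
opening: 0.0114
grip_force: 74.3
```

```bash
python3 chk.py .1768
```

```text
18.075 [ 0.64667645 -0.04012293  0.02334446] to go [ 0.141 -0.075 -0.066] [1.28 0.11 0.88]
scene 206 pose [0.5952 0.0017] 3.65 rms 0.0022 x left/right ends -0.0292 -0.0302
```

Request:
{"fn": "send_rows", "kwargs": {
  "rows": [
    [1, [-0.11, 0.24, 0.03], 0],
    [1, [-0.11, 0.23, 0.02], 0],
    [1, [-0.13, 0.22, 0], 0],
    [1, [-0.13, 0.22, 0], 0],
    [1, [-0.14, 0.21, 0], 0]
  ]
}}

```text
t: 18.75
tool_pos: [0.5515, -0.0268, 0.0508]
tool_rot: [3.116, -0.401, 0.001]
contact_force: [1.1, -0.0, 3.0]
opening: 0.0115
grip_force: 74.4
```

Request:
{"fn": "send_rows", "kwargs": {
  "rows": [
    [1, [-0.15, 0.21, 0], 0],
    [1, [-0.17, 0.2, 0], 0],
    [1, [-0.17, 0.19, 0], 0],
    [1, [-0.18, 0.19, 0], 0],
    [1, [-0.19, 0.18, 0], 0]
  ]
}}

```text
t: 19.38
tool_pos: [0.5407, -0.034, 0.0508]
tool_rot: [3.116, -0.401, 0.0]
contact_force: [3.0, 0.3, 3.2]
opening: 0.0117
grip_force: 74.4
```

```bash
python3 chk.py .2028
```

```text
19.375 [ 0.62705173 -0.05654877  0.0228647 ] to go [ 0.099 -0.077 -0.114] [3.04 0.31 3.24]
scene 203 pose [0.5952 0.0015] 2.84 rms 0.0022 x left/right ends -0.0302 -0.0308
```

Request:
{"fn": "send_rows", "kwargs": {
  "rows": [
    [1, [-0.2, 0.17, 0], 0],
    [1, [-0.2, 0.16, 0], 0],
    [1, [-0.21, 0.16, 0], 0],
    [1, [-0.21, 0.14, 0], 0],
    [1, [-0.22, 0.14, 0], 0],
    [1, [-0.23, 0.13, 0], 0]
  ]
}}

```text
t: 20.18
tool_pos: [0.526, -0.0394, 0.0507]
tool_rot: [-3.116, 0.401, -0.0]
contact_force: [1.8, -0.5, 2.9]
opening: 0.0115
grip_force: 74.5
```

Request:
{"fn": "send_rows", "kwargs": {
  "rows": [
    [1, [-0.23, 0.12, 0], 0],
    [1, [-0.24, 0.11, 0], 0],
    [1, [-0.24, 0.1, 0], 0],
    [1, [-0.24, 0.09, 0], 0],
    [1, [-0.25, 0.09, 0], 0],
    [1, [-0.24, 0.07, 0], 0]
  ]
}}

```text
t: 20.92
tool_pos: [0.5106, -0.0413, 0.0507]
tool_rot: [-3.116, 0.401, 0.0]
contact_force: [1.9, -0.2, 3.1]
opening: 0.0119
grip_force: 74.5
```

```bash
python3 chk.py .234
```

```text
20.925 [ 0.5969767  -0.06390857  0.02277516] to go [ 0.111 -0.065 -0.122] [ 1.92 -0.2   3.15]
scene 200 pose [0.5952 0.0017] 2.56 rms 0.0022 x left/right ends -0.0304 -0.0305
```

Request:
{"fn": "send_rows", "kwargs": {
  "rows": [
    [1, [-0.25, 0.08, 0], 0],
    [1, [-0.25, 0.08, 0], 0],
    [1, [-0.25, 0.07, 0], 0],
    [1, [-0.25, 0.08, 0], 0],
    [1, [-0.25, 0.08, 0], 0]
  ]
}}

```text
t: 21.6
tool_pos: [0.4975, -0.0419, 0.0507]
tool_rot: [3.116, -0.4, 0.0]
contact_force: [1.3, -0.2, 3.1]
opening: 0.0117
grip_force: 74.5
```

Request:
{"fn": "send_rows", "kwargs": {
  "rows": [
    [1, [-0.24, 0.08, 0], 0],
    [1, [-0.25, 0.07, 0], 0],
    [1, [-0.25, 0.08, 0], 0],
    [1, [-0.25, 0.08, 0], 0],
    [1, [0, 0, 0], 0]
  ]
}}

```text
t: 22.22
tool_pos: [0.4865, -0.0424, 0.0506]
tool_rot: [3.116, -0.401, -0.003]
contact_force: [-2.2, 0.1, 5.5]
opening: 0.0118
grip_force: 74.8
```

```bash
python3 chk.py .2574;  python3 - <<'E'
from path import *
s=img('scene');q=img('wrist');t=tipw();u,v=map(int,proj(s,t)[0]);print(u,v,proj(q,[t])[0])
b=s['frame'][v-25:v+35,u-30:u+50];c=q['frame'][0:140,260:420]
cv2.imwrite('pics/st6.png',np.hstack([cv2.resize(b,(400,300),interpolation=cv2.INTER_CUBIC),cv2.resize(c,(400,300),interpolation=cv2.INTER_CUBIC)])[:,:,::-1])
E
```

```text
22.225 [ 0.57285203 -0.06495705  0.02250205] to go [ 0.184 -0.081 -0.15 ] [-2.2   0.13  5.52]
scene 204 pose [0.5952 0.0017] 3.55 rms 0.0022 x left/right ends -0.0294 -0.0332
288 251 [317.46445493  58.17932161]
```

View pics/st6.png

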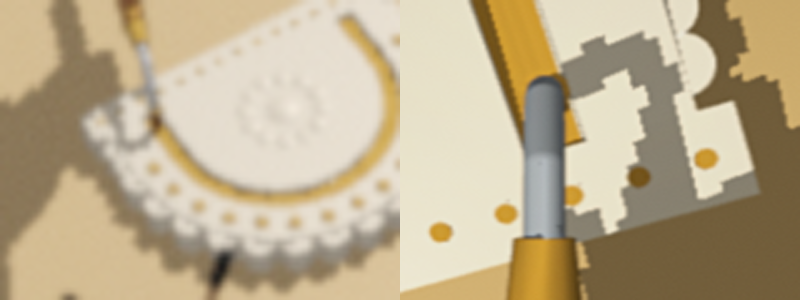

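The left crop shows the tip at the seam's right end at (155,120), and the right crop shows it over the gold's foot. The stroke is complete and the arch hasn't moved, so I lift and go back to the cradle.

Request:
{"fn": "send_rows", "kwargs": {
  "rows": [
    [1, [0, 0, -0.5], 0],
    [1, [0, 0, -1.5], 0],
    [1, [0, 0, -3], 0],
    [1, [0, 0, -3], 0],
    [1, [0, 0, -2], 0],
    [1, [-0.5, -2, 0], 0],
    [1, [-1.1, -4, 0], 0],
    [1, [-1.3, -5, 0], 0],
    [1, [-1.3, -5, 0], 0],
    [1, [-1.3, -5, 0], 0]
  ]
}}

```text
t: 23.62
tool_pos: [0.4865, 0.1762, 0.1511]
tool_rot: [3.116, -0.401, -0.001]
contact_force: [0.0, -0.2, -0.4]
opening: 0.0116
grip_force: 74.0
```

Request:
{"fn": "send_rows", "kwargs": {
  "rows": [
    [1, [-1.1, -4, 0], 0],
    [1, [-0.5, -1.8, 0], 0],
    [1, [0, 0, 0], 0],
    [1, [0, 0, 0], 0]
  ]
}}

```text
t: 24.12
tool_pos: [0.4864, 0.2337, 0.1506]
tool_rot: [3.115, -0.402, -0.001]
contact_force: [0.2, -0.4, -0.3]
opening: 0.0117
grip_force: 74.1
```

```bash
python3 - <<'E'
from path import *
o=ctrl.get_obs();print(o['t'],o['tool_pos'],o['tool_rot'],delta((.4862,.2367,.0561)))
s=img('scene');fit(s,'scene');t=tipw()+[0,0,.003];u,v=proj(s,t)[0];print(u,v)
w_=img('wrist');np.save('w7.npy',w_,allow_pickle=True)
u,v=int(u),int(v);a=cv2.resize(w_['frame'][0:250,210:430],(528,600),interpolation=cv2.INTER_CUBIC);b=cv2.resize(s['frame'][v-80:v+40,u-45:u+9],(270,600),interpolation=cv2.INTER_CUBIC)
cv2.imwrite('pics/tip7.png',np.hstack([a,b])[:,:,::-1])
E
```

```text
24.125 [0.48638136 0.23370451 0.1505904 ] [ 3.11492150e+00 -4.01922460e-01 -7.22785367e-04] [-0.09029071 -0.29363569  9.44881158]
scene 224 pose [0.595  0.0011] 2.6 rms 0.0025 x left/right ends -0.0301 -0.0303
372.0421463679451 189.57337938728662
```

View pics/tip7.png

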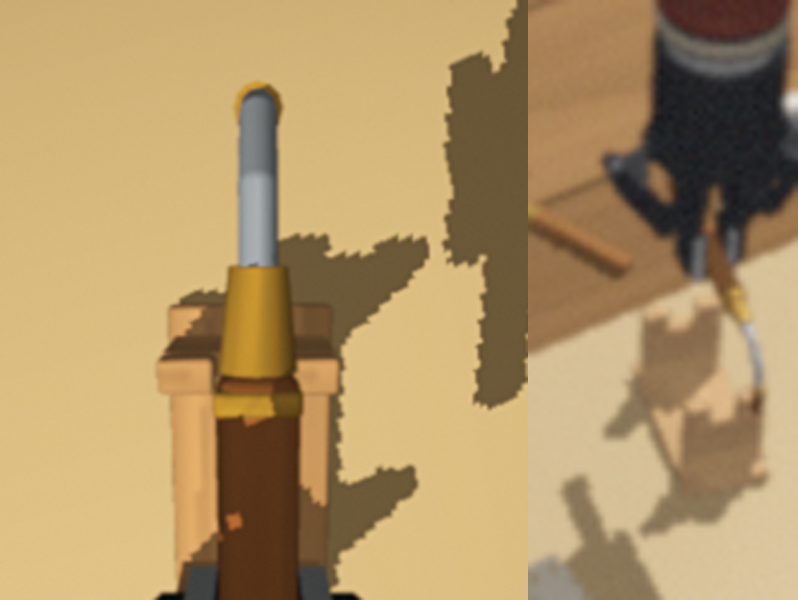

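The burnisher sits in the grip exactly as before, and the tip still matches the prediction. I set it down at the recorded pose.

Request:
{"fn": "send_rows", "kwargs": {
  "rows": [
    [1, [-0.1, -0.3, 2], 0],
    [1, [0, 0, 3], 0],
    [1, [0, 0, 1.5], 0],
    [1, [0, 0, 0.5], 0],
    [1, [0, 0, 0], 0],
    [1, [0, 0, 0], 0]
  ]
}}

```text
t: 24.98
tool_pos: [0.4871, 0.2383, 0.0819]
tool_rot: [-3.115, 0.4, -0.003]
contact_force: [-0.3, -0.0, -0.3]
opening: 0.0116
grip_force: 74.1
```

```bash
python3 - <<'E'
from path import *
print(ctrl.get_obs()['tool_pos'],delta((.4862,.2367,.0516)))
E
```

```text
[0.48705399 0.23826469 0.08186634] [-0.04823193  0.17637069  3.02635982]
```

Request:
{"fn": "send_rows", "kwargs": {
  "rows": [
    [1, [-0.05, 0.15, 0.5], 0],
    [1, [0, 0, 0.6], 0],
    [1, [0, 0, 0.5], 0],
    [1, [0, 0, 0.4], 0],
    [1, [0, 0, 0.4], 0],
    [1, [0, 0, 0.2], 0],
    [1, [0, 0, 0], 0],
    [1, [0, 0, 0], 0]
  ]
}}

```text
t: 25.98
tool_pos: [0.4855, 0.2367, 0.0549]
tool_rot: [-3.116, 0.4, -0.001]
contact_force: [0.2, 0.1, -0.2]
opening: 0.0118
grip_force: 74.1
```

Request:
{"fn": "send_rows", "kwargs": {
  "rows": [
    [1, [0.05, 0, 0.2], 0],
    [1, [0, 0, 0.1], 0],
    [1, [0, 0, 0.05], 0],
    [1, [0, 0, 0], 0],
    [1, [0, 0, 0], 0]
  ]
}}

```text
t: 26.6
tool_pos: [0.4858, 0.2365, 0.0512]
tool_rot: [-3.116, 0.4, -0.0]
contact_force: [0.0, 0.4, 0.1]
opening: 0.0113
grip_force: 74.1
```

Request:
{"fn": "send_rows", "kwargs": {
  "rows": [
    [1, [0, 0, 0.05], 0],
    [1, [0, 0, 0.05], 0],
    [1.6, [0, 0, 0], 0],
    [2, [0, 0, 0], 0],
    [2.5, [0, 0, 0], 0],
    [4, [0, 0, 0], 0],
    [4, [0, 0, 0], 0],
    [4, [0, 0, 0], 0]
  ],
  "newtons": 20
}}

```text
t: 27.6
tool_pos: [0.4858, 0.2365, 0.0502]
tool_rot: [3.116, -0.401, -0.0]
contact_force: [-0.2, 0.2, 0.3]
opening: 0.0397
grip_force: 0.0
```

Request:
{"fn": "send_rows", "kwargs": {
  "rows": [
    [4, [0, 0, -0.5], 0],
    [4, [0, 0, -1.5], 0],
    [4, [0, 0, -3], 0],
    [4, [0, 0, -4], 0],
    [4, [0, 0, -4], 0],
    [4, [0, 0, -4], 0],
    [4, [0, 0, -1], 0],
    [4, [0, 0, 0], 0],
    [4, [0, 0, 0], 0]
  ]
}}

```text
t: 28.72
tool_pos: [0.4849, 0.2362, 0.2282]
tool_rot: [3.115, -0.4, -0.005]
contact_force: [-0.9, -0.1, -0.5]
opening: 0.0402
grip_force: 0.0
```

```bash
python3 - <<'E'
from path import *
o=ctrl.get_obs();print(o['t'],o['tool_pos'],o['opening'],o['contact_force'])
s=img('scene');fit(s,'scene');q=img('wrist');P=cloud(q)
for v in(130,150,180,200,220):print(v,P[v,310:322:4].round(3).tolist())
b=s['frame'][155:235,315:415]
cv2.imwrite('pics/end8.png',np.hstack([cv2.resize(q['frame'][40:270,230:400],(370,500)),cv2.resize(b,(430,500),interpolation=cv2.INTER_CUBIC)])[:,:,::-1])
E
```

```text
28.725 [0.48485946 0.23619157 0.22816427] 0.040206528551874225 [-0.90306269 -0.05508084 -0.45216788]
scene 215 pose [0.5953 0.0014] 3.26 rms 0.0023 x left/right ends -0.0298 -0.0299
130 [[0.529, 0.231, 0.075], [0.529, 0.227, 0.077], [0.528, 0.224, 0.076]]
150 [[0.512, 0.235, 0.074], [0.512, 0.232, 0.076], [0.511, 0.228, 0.076]]
180 [[0.487, 0.242, 0.075], [0.486, 0.239, 0.075], [0.485, 0.235, 0.076]]
200 [[0.468, 0.247, 0.075], [0.468, 0.243, 0.076], [0.467, 0.24, 0.076]]
220 [[0.45, 0.252, 0.075], [0.449, 0.248, 0.076], [0.448, 0.245, 0.075]]
```

View pics/end8.png

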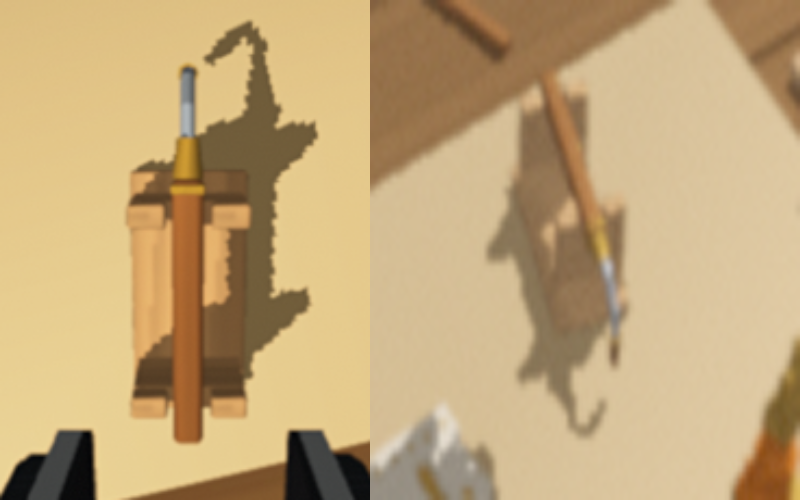

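The wrist crop (left) shows the handle in both notches with the bent end forward at (188,70). The scene crop (right) shows the tip hanging down at (613,352). The handle's top is level at z = 0.076, and the arch has not moved.

```bash
python3 -c "
from station import ctrl
print(ctrl.finish_job())"
```

```text
the job is handed in; nothing more can be done
None
```

I drew the burnisher along the seam from the left foot over the crown to the right foot at about 2 cm/s with roughly 1–5.5 N of pressure, laid it back in both cradle notches with the bent end down, and handed in the job at about 29 s; the arch stayed put, and the least certain points are the exact start (my estimate is within 2 mm of the marked one) and a possible light touch on the channel's outer wall near the crown.

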